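# Move tested battery cells from the test deck to the carrying rack

## Robot

A 6-joint arm with a two-finger parallel gripper is mounted at the origin on the work surface. World frame = base frame: x ahead of the robot, y to its left, z up, the work surface at z = 0. Lengths are in m, angles in rad, forces in N, time in s.
With the tool pointing down it reaches from about 0.375 to 0.925 m from the base axis. Payload 5.7 kg.
Tool frame: the origin (TCP) lies at the very end of the fingers, on their centre line; the grasp point (between the pads) lies 19 mm behind it; z points along the fingers, y is the direction in which the jaws open and shut (so a half turn about z gives the same grasp; the last joint's range is limited). The gripper opens to 85 mm and grips with 20 to 120 N. Pads are 22 mm wide; open, the fingers measure 114 mm over their backs; the gripper's body (76 mm by 85 mm) begins 54 mm behind the grasp point. The pads swing forward as they close: fully open they stand 13 mm farther back than shut.
Start: joints at [-1.395, 0.359, 1.51, -0, 1.272, -0.115], TCP at [0.172, -0.575, 0.231] pointing down, gripper open.
Joint ranges: [-2.97, 2.97], [-1.01, 2.36], [0.21, 2.38], [-0.96, 4.11], [0.2, 2.71], [-2.98, 2.98]. Speed limits (rad/s): [2.39, 2.39, 3.14, 3.14, 3.14, 3.14].

## Interface

Orientations are given as a 3x3 rotation matrix whose columns are the frame's x, y, z axes.
In Python, from cell import r gives the robot as it stands.
- The arm moves only by the tool jog_arm, never from a script. Its argument "steps" is a list that holds one entry, the list of rows, each a list of 7 numbers: the shift along the tool's x, y, z in m, then the turn, a rotation vector about the tool's x, y, z in degrees, then the opening, from 0 (shut) to 1 (fully open). In form: [[[tx, ty, tz, rx, ry, rz, grip], ...]]. A call has 1 to 12 rows; each row shifts and turns the commanded pose from where the row before left it, along the tool's axes as they then stand; what a row does not reach is not made up. A row lasts 1/10 s, in which the tool goes at most 50 mm and 8.59 degrees, less where a joint would pass 70% of its speed; a pose out of reach is approached as far as the arm can. A call with a gripper value outside its range is refused whole. The fingers move at their own pace and stop on an object; "squeeze" is the grip in N (left out, the last holds). Time passes only in rows, so rows that do not move let the fingers close. It gives the time, the measured TCP pose, the force and the opening at its end, in the units of the state.
- r.get_obs(): the state, without advancing time (a new reading comes with each control period).
- r.snapshot(name): name is "scene" or "side" or "wrist"; returns a dict with "pixels" (400x640x3 uint8, blue, green, red), "fx", "fy", "cx", "cy" (pixels), "dist" ([k1, k2, p1, p2, k3] as OpenCV has them; the pictures are not rectified), "R" (3x3) and "t" (3): a world point X has camera coordinates R X + t; the wrist camera has in their place "tool_from_camera" (4x4, takes a point from camera to tool coordinates, whose origin is the TCP and whose axes are the flange's). Camera axes: x right, y down, z forward; pixel columns grow to the right and rows downward; lengths in m; the calibration is good to about 2 mm. A picture is of the moment at which its call begins: read the wrist's pose just before it. There is no depth.
- r.finish_job(): hands the job in, once; it reports no verdict.
The state is a dict: "t": time; "joint_pos": joint angles; "dq": joint speeds; "joint_efforts": joint torques, N m; "tool_pos": TCP position; "orientation": TCP orientation; "wrist_force": force on the tool from outside, world axes, zero at the start; "wrist_torque": the same for the moment, N m; "width": finger opening in m.
Only numpy, scipy, OpenCV 4.12 (cv2) and the standard library are available. Lean on these libraries where they do the work, as an engineer would, in place of code of your own. Each camera call takes 0.05 s, during which the arm holds its last target. There are 200 camera calls.

## Task

The four battery cells on the test deck have finished their run: move them one by one into the four bays of the carrying rack, keeping the left-to-right order they had on the deck, so that the test log still matches. Lay each cell gently across both V saddles of its bay, midway between the end plates, with its positive (button) end still pointing away from the arm; do not drop any.

Things in the scene. Friction and masses are not known exactly. Their poses are not given: they have to be found in the camera images.
- deck: Test deck: aluminium plate 104 (x) by 300 (y) by 10 mm with four test channels in a row, each holding a cell. Origin: middle of its front edge, at table height; x points away from the arm, y to the left along the row. Channel centres: x = 52, y = 111, 37, -37, -111 mm. A low black connector bar runs along its far edge.
- rack: Empty carrying rack: aluminium base 104 (x) by 288 (y) by 10 mm, end plates 52 mm high front and back, 84 mm apart; between them four bays, each a pair of black V saddles (at x = 35 and 69 mm, 4 mm thick, 36 mm wide) over a black strip along x. Bay centres: x = 52, y = 111, 37, -37, -111 mm. Origin: front edge middle, table height; x away from the arm, y left. A cell of radius r lies across both saddles with its axis at z = 26 mm + 1.103 r.
- slim (a point): Centre of the slim battery cell (long and slim): blue-wrapped cylinder 21.3 mm in diameter, 70 mm long, lying level in its test channel. Its x axis runs along the cell towards the positive end (small steel button, white ring); it starts pointing away from the arm. Its y and z axes may have rolled about x.
- channel_slim: Fixed test channel of the slim cell, in any place of the deck's row: grey base 98 (x) by 66 (y) by 8 mm. Origin: centre of its underside, 10 mm above the table; axes as the deck's. The cell lies along x on two V posts (17 mm either side of its middle), centre at x = 0.5, z = 35.8 mm, 1.5 mm clear of a contact post at each end (20 mm wide, 6 mm above the axis); it lifts straight out.
- short (a point): Centre of the short battery cell (stubby, about as thick as the medium one but clearly shorter): blue-wrapped cylinder 26.2 mm in diameter, 50 mm long, lying level in its test channel. Its x axis runs along the cell towards the positive end (small steel button, white ring); it starts pointing away from the arm. Its y and z axes may have rolled about x.
- channel_short: Fixed test channel of the short cell, in any place of the deck's row: grey base 98 (x) by 66 (y) by 8 mm. Origin: centre of its underside, 10 mm above the table; axes as the deck's. The cell lies along x on two V posts (17 mm either side of its middle), centre at x = 10.5, z = 38.5 mm, 1.5 mm clear of a contact post at each end (20 mm wide, 6 mm above the axis); it lifts straight out.
- medium (a point): Centre of the medium battery cell (middling): blue-wrapped cylinder 26.2 mm in diameter, 65 mm long, lying level in its test channel. Its x axis runs along the cell towards the positive end (small steel button, white ring); it starts pointing away from the arm. Its y and z axes may have rolled about x.
- channel_medium: Fixed test channel of the medium cell, in any place of the deck's row: grey base 98 (x) by 66 (y) by 8 mm. Origin: centre of its underside, 10 mm above the table; axes as the deck's. The cell lies along x on two V posts (17 mm either side of its middle), centre at x = 3.0, z = 38.5 mm, 1.5 mm clear of a contact post at each end (20 mm wide, 6 mm above the axis); it lifts straight out.
- large (a point): Centre of the large battery cell (thickest): blue-wrapped cylinder 32.2 mm in diameter, 70 mm long, lying level in its test channel. Its x axis runs along the cell towards the positive end (small steel button, white ring); it starts pointing away from the arm. Its y and z axes may have rolled about x.
- channel_large: Fixed test channel of the large cell, in any place of the deck's row: grey base 98 (x) by 66 (y) by 8 mm. Origin: centre of its underside, 10 mm above the table; axes as the deck's. The cell lies along x on two V posts (17 mm either side of its middle), centre at x = 0.5, z = 41.8 mm, 1.5 mm clear of a contact post at each end (20 mm wide, 6 mm above the axis); it lifts straight out.
Mind the look-alikes: they are no part of the job. What is shaped like the part that bears slim but green is not meant. What is shaped like the part that bears large but pink is not meant.

How it is judged:
By the outcome, as a careful person would: the job done as asked, in the order asked, and still so for the second after the job is handed in, with the robot touching nothing.
It also fails if it takes over 104 s, if anything falls off the work surface, if the arm or the gripper's body presses on something with over 40 N, if the wrist force passes 120 N, or if a joint passes its speed limit or range.

## Working session

There is one attempt and no reset: what is moved stays moved. The work goes in short steps, Python scripts to look and compute and a tool call to move; the robot and the scene stay as the last step left them, time stands still between calls to the robot, and variables do not carry over. Pictures are saved under pics/ and viewed, about 12 in all and at most 16, crops included, and the job is handed in when it is done.

Besides the shell and the picture viewer there is one more tool, called after ">>>" as a command line: name --argument value ..., lists and objects as JSON in quotes. jog_arm: Moves the arm, as the interface text tells. Its arguments: {"type":"object","properties":{"steps":{"type":"array","items":{"type":"array","items":{"type":"array","items":{"type":"number"}}}},"squeeze":{"type":"number"}},"required":["steps"]}

```bash
mkdir -p pics; ls; python3 - <<'E'
from cell import r
import cv2,json
for n in ("scene","side"):
    s=r.snapshot(n); cv2.imwrite(f"pics/{n}0.png",s["pixels"]); print({k:v for k,v in s.items() if k!="pixels"})
o=r.get_obs(); print(o)
E
```

```text
pics
{'fx': 396.345565930392, 'fy': 396.345565930392, 'cx': 313.3138260851115, 'cy': 198.89516626445223, 'dist': array([0.02615164, 0.        , 0.        , 0.        , 0.        ]), 'R': array([[-0.77470983,  0.6322081 , -0.01172987],
       [ 0.47823593,  0.57369438, -0.664955  ],
       [-0.41366058, -0.52075682, -0.74679131]]), 't': array([ 0.39762572, -0.21742991,  0.99294655])}
{'fx': 394.09278404378546, 'fy': 394.09278404378546, 'cx': 316.67158671918133, 'cy': 198.91191943163176, 'dist': array([-0.05213974,  0.        ,  0.        ,  0.        ,  0.        ]), 'R': array([[-0.85329638, -0.52142401,  0.00151227],
       [-0.38661746,  0.6307377 , -0.67282753],
       [ 0.34987458, -0.57470597, -0.73979783]]), 't': array([0.47492403, 0.24742697, 0.82566332])}
{'t': 0.1, 'joint_pos': array([-1.39509683e+00,  3.59465693e-01,  1.51134956e+00, -5.66816662e-06,
        1.27250824e+00, -1.15120360e-01]), 'dq': array([ 0.00013461, -0.00192543, -0.00253119,  0.00018697, -0.00079779,
        0.00234731]), 'joint_efforts': array([ 4.80292929e-04, -5.28651059e+01, -2.79350817e+01, -2.28869599e-04,
        5.04673430e-03, -1.18631172e-05]), 'tool_pos': array([ 0.17191067, -0.57418659,  0.23050852]), 'orientation': array([[ 9.58008664e-01,  2.86739089e-01, -3.07879953e-04],
       [ 2.86739189e-01, -9.58007169e-01,  1.70324592e-03],
       [ 1.93435983e-04, -1.72000560e-03, -9.99998502e-01]]), 'wrist_force': array([ 0.83307323, -0.40601738,  0.70599435]), 'wrist_torque': array([-0.04953215, -0.00771865, -0.00506957]), 'width': 0.08576196840353835}
```

View pics/scene0.png

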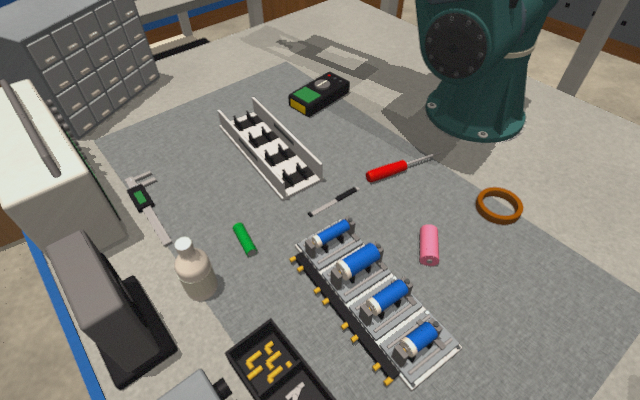

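View pics/side0.png

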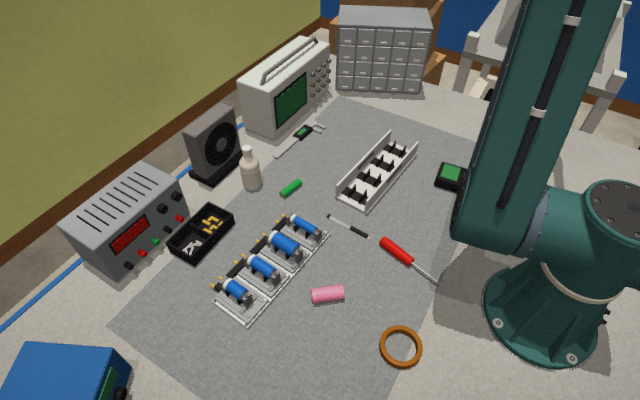

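The scene view shows four blue cells in the deck at (330,234), (358,260), (388,296) and (420,340), and the empty rack around (270,150). The look-alikes are a green cylinder at (244,238) and a pink one at (429,244); neither is part of the job. In the side view the cells are at (305,228), (285,245), (263,268) and (238,290), and the rack is near (378,172).

```bash
cat > h.py <<'E'
import cv2, numpy as np
from cell import r
def cam(n):
    o=r.get_obs(); s=r.snapshot(n)
    K=np.array([[s["fx"],0,s["cx"]],[0,s["fy"],s["cy"]],[0,0,1]]); d=np.array(s["dist"])
    if n=="wrist":
        T=s["tool_from_camera"]; Rt=np.array(o["orientation"])
        Rc=Rt@T[:3,:3]; c=Rt@T[:3,3]+o["tool_pos"]      # cam->world
    else:
        Rc=s["R"].T; c=-Rc@s["t"]
    return s["pixels"],K,d,Rc,c
def plane(C,uv,z):
    "pixels -> world points on height z"
    _,K,d,Rc,c=C
    p=cv2.undistortPoints(np.float64(uv).reshape(-1,1,2),K,d)[:,0]
    D=np.c_[p,np.ones(len(p))]@Rc.T
    return c+D*((z-c[2])/D[:,2])[:,None]
def proj(C,X):
    _,K,d,Rc,c=C
    return cv2.projectPoints(np.float64(X).reshape(-1,1,3),cv2.Rodrigues(Rc.T)[0],-Rc.T@c,K,d)[0][:,0]
def blobs(img,lo,hi,amin=40):
    m=cv2.inRange(cv2.cvtColor(img,cv2.COLOR_BGR2HSV),lo,hi)
    n,l,st,ce=cv2.connectedComponentsWithStats(m)
    return [(st[i,4],ce[i],l==i) for i in range(1,n) if st[i,4]>amin]
E
python3 - <<'E'
from h import *
for n in("scene","side"):
    C=cam(n)
    for a,c,m in blobs(C[0],(105,120,60),(125,255,255)):
        if 150<c[0]<480 and c[1]>200: print(n,a,c.round(),plane(C,[c],.05).round(3))
    crops={"scene":[(205,85,130,120),(280,205,190,185)],"side":[(325,120,105,100),(200,200,140,135)]}[n]
    cs=[cv2.resize(C[0][y:y+h,x:x+w],(400,400*h//w if 0 else 380)) for x,y,w,h in crops]
    cv2.imwrite(f"pics/{n}1.png",np.hstack(cs))
E
```

```text
scene 369 [334. 231.] [[0.537 0.086 0.05 ]]
scene 653 [362. 258.] [[0.538 0.158 0.05 ]]
scene 565 [391. 294.] [[0.549 0.232 0.05 ]]
scene 506 [423. 335.] [[0.561 0.305 0.05 ]]
side 195 [304. 224.] [[0.539 0.087 0.05 ]]
side 348 [284. 243.] [[0.549 0.156 0.05 ]]
side 271 [262. 266.] [[0.555 0.232 0.05 ]]
side 226 [235. 289.] [[0.568 0.305 0.05 ]]
```

View pics/scene1.png

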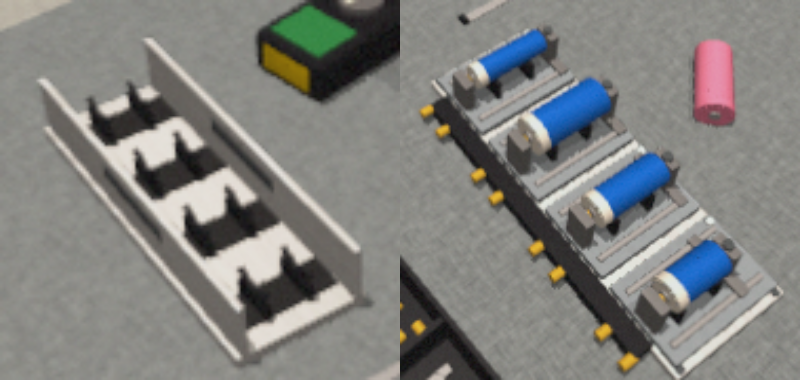

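View pics/side1.png

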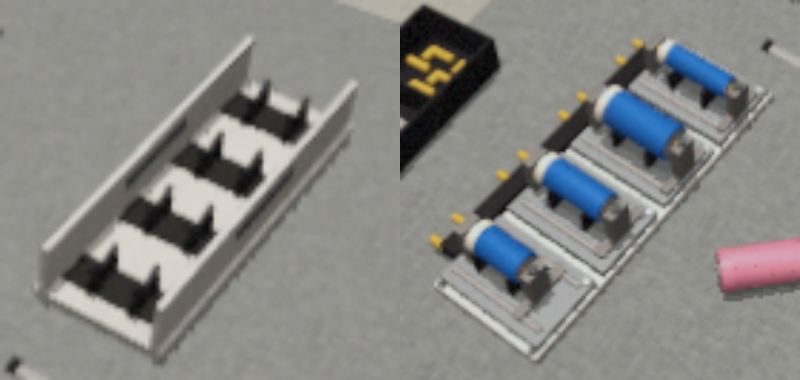

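```bash
python3 - <<'E'
from h import *
def fx(x,y,a): return [(x if x<400 else x-400)*a[2]/400+a[0],y*a[3]/380+a[1]]
P={"scene":((205,85,130,120),[(148,41),(358,250),(42,82),(243,302)],(280,205,190,185),[(782,290),(682,372)]),
"side":((325,120,105,100),[(355,85),(160,308),(250,40),(45,245)],(200,200,140,135),[(535,358),(770,92),(437,287)])}
for n,(a,p,b,q) in P.items():
    C=cam(n)
    print(n,"rack FR FL BR BL",plane(C,[fx(*k,a) for k in p],.052).round(3)[:,:2].tolist())
    print("deck",plane(C,[fx(*k,b) for k in q],.010).round(3)[:,:2].tolist())
E
```

```text
scene rack FR FL BR BL [[0.424, -0.337], [0.446, -0.055], [0.514, -0.345], [0.532, -0.067]]
deck [[0.511, 0.346], [0.608, 0.339]]
side rack FR FL BR BL [[0.42, -0.337], [0.445, -0.056], [0.511, -0.345], [0.537, -0.067]]
deck [[0.511, 0.346], [0.49, 0.049], [0.608, 0.34]]
```

>>> jog_arm --steps '[[[0.0354,-0.0284,-0.012,0,0,0,1],[0.0354,-0.0284,-0.012,0,0,0,1],[0.0354,-0.0284,-0.012,0,0,0,1],[0.0354,-0.0284,-0.012,0,0,0,1],[0.0354,-0.0284,-0.012,0,0,0,1],[0.0354,-0.0284,-0.012,0,0,0,1],[0.0354,-0.0284,-0.012,0,0,0,1],[0.0354,-0.0284,-0.012,0,0,0,1],[0.0354,-0.0284,-0.012,0,0,0,1],[0.0354,-0.0284,-0.012,0,0,0,1],[0,0,0,0,0,8.5,1],[0,0,0,0,0,8.5,1]]]'

```text
t: 1.5
tool_pos: [0.4307, -0.1997, 0.3519]
orientation: [[1.0, -0.008, 0.001], [-0.008, -1.0, -0.001], [0.001, 0.001, -1.0]]
wrist_force: [0.4, -0.8, -0.7]
width: 0.0855
```

```bash
cat >> h.py <<'E'
def go(p,yaw):
    "print shift in tool axes to world TCP p, and rz (deg) to make tool x heading yaw (deg)"
    o=r.get_obs(); R=np.array(o["orientation"]); t=np.array(o["tool_pos"])
    y=np.degrees(np.arctan2(R[1,0],R[0,0]))
    ideal=np.c_[np.array([np.cos(np.radians(yaw)),np.sin(np.radians(yaw)),0]),[np.sin(np.radians(yaw)),-np.cos(np.radians(yaw)),0],[0,0,-1]]
    print("tcp",t.round(4),"yaw",y.round(2),"z",R[:,2].round(4),"shift",(R.T@(np.array(p)-t)).round(4),"shift_after_turn",(ideal.T@(np.array(p)-t)).round(4),"rotvec",np.degrees(cv2.Rodrigues(R.T@ideal)[0]).ravel().round(2),"F",np.array(o["wrist_force"]).round(1),"w",round(o["width"],4),"t",round(o["t"],2))
E
python3 - <<'E'
from h import *
s=r.snapshot("wrist"); print(s["tool_from_camera"].round(4),s["fx"],r.get_obs()["joint_pos"].round(2))
C=cam("wrist"); cv2.imwrite("pics/w0.png",C[0]); go([.43,-.2,.35],-4.8)
E
```

```text
[[ 1.000e-04 -9.443e-01 -3.292e-01  8.550e-02]
 [ 1.000e+00  2.000e-04 -2.000e-04  2.000e-04]
 [ 2.000e-04 -3.292e-01  9.443e-01 -1.424e-01]
 [ 0.000e+00  0.000e+00  0.000e+00  1.000e+00]] 359.2101517413505 [-0.58  0.08  1.58 -0.    1.48  1.01]
tcp [ 0.4299 -0.2006  0.3514] yaw -0.34 z [ 0. -0. -1.] shift [ 0.0001 -0.0006  0.0014] shift_after_turn [ 0.     -0.0006  0.0014] rotvec [ 0.   -0.    4.46] F [ 0.3 -0.6  0.2] w 0.0855 t 1.6
```

View pics/w0.png

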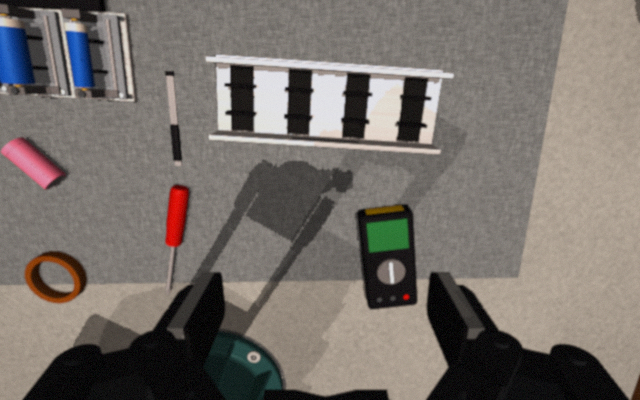

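The wrist view shows the rack at (330,105), with four black strips at columns 242, 299, 356 and 413 between the plates. The back plate's top edge is near row 65 and the front plate's near row 143.

```bash
python3 - <<'E'
from h import *
C=cam("wrist"); img=C[0]
g=cv2.cvtColor(img,cv2.COLOR_BGR2GRAY)
m=cv2.inRange(g[55:150,205:455],0,60)
n,l,st,ce=cv2.connectedComponentsWithStats(m)
for i in range(1,n):
    if st[i,4]>200:
        ys,xs=np.where(l==i); rc=cv2.minAreaRect(np.c_[xs,ys].astype(np.float32)+[205,55])if 0 else cv2.minAreaRect((np.c_[xs,ys]+[205,55]).astype(np.float32))
        print(st[i],rc, plane(C,[ce[i]+[205,55]],.016).round(4)[0,:2], plane(C,cv2.boxPoints(rc),.016).round(3)[:,:2].tolist())
# plates: top edges z=.052, brightness profile along columns
for u in(225,270,328,385,425): print(u,g[50:160,u].tolist())
E
```

```text
[  21    9   29   66 1413] ((240.0, 96.5), (65.0, 28.0), 90.0) [ 0.4907 -0.0941] [[0.529, -0.078], [0.529, -0.112], [0.449, -0.107], [0.449, -0.07]]
[  80   13   28   66 1375] ((298.12689208984375, 100.72335052490234), (26.147666931152344, 64.5498275756836), 4.085616588592529) [ 0.485 -0.167] [[0.445, -0.145], [0.525, -0.154], [0.522, -0.186], [0.442, -0.179]]
[ 137   18   29   66 1362] ((356.1267395019531, 105.31715393066406), (25.17732810974121, 64.59458923339844), 6.115503787994385) [ 0.4788 -0.2401] [[0.439, -0.22], [0.519, -0.228], [0.516, -0.26], [0.435, -0.254]]
[ 192   23   33   64 1367] ((413.2577209472656, 109.7603988647461), (27.990793228149414, 64.59132385253906), 8.426968574523926) [ 0.4729 -0.313 ] [[0.434, -0.293], [0.514, -0.3], [0.509, -0.336], [0.428, -0.33]]
225 [125, 125, 131, 161, 202, 220, 221, 219, 222, 220, 198, 146, 134, 150, 147, 146, 178, 210, 222, 226, 222, 222, 224, 220, 225, 225, 223, 226, 222, 223, 210, 174, 122, 101, 131, 188, 216, 222, 223, 226, 223, 224, 224, 223, 224, 220, 226, 223, 225, 224, 224, 222, 222, 223, 225, 223, 224, 223, 216, 187, 155, 13
[... 1719 characters left out ...]
9, 219, 221, 216, 218, 217, 218, 215, 216, 217, 218, 215, 216, 212, 213, 210, 193, 139, 94, 70, 77, 92, 148, 194, 209, 201, 176, 133, 104, 107, 113, 110, 109, 110, 112, 111]
425 [118, 120, 121, 120, 118, 115, 115, 119, 122, 117, 117, 116, 119, 118, 116, 117, 114, 120, 129, 158, 201, 214, 208, 216, 224, 222, 200, 155, 102, 58, 30, 16, 21, 23, 26, 27, 29, 34, 35, 43, 55, 63, 74, 79, 77, 88, 79, 49, 24, 31, 63, 113, 164, 187, 197, 204, 207, 211, 205, 212, 214, 215, 216, 215, 216, 219, 215, 213, 216, 216, 220, 218, 217, 201, 166, 103, 59, 64, 124, 184, 211, 215, 217, 212, 214, 211, 212, 211, 212, 213, 209, 210, 207, 192, 149, 98, 77, 74, 93, 149, 193, 211, 203, 179, 141, 111, 100, 106, 109, 113]
```

```bash
python3 - <<'E'
from h import *
C=cam("wrist")
for u,b,f in((225,61,134),(270,65,137.3),(328,69.2,142),(385,74,146.2)):
    P=plane(C,[(u,b),(u,f)],.052)[:,:2]; print(P.round(4).tolist(),P.mean(0).round(4),np.linalg.norm(P[0]-P[1]).round(4))
q=np.array([[239.8,96.5],[298.5,100.7],[356.1,105.3],[413.3,109.8]])
P=plane(C,[[205+21+14.2,97],[298.5,100.7],[356.1,105.3],[413.3,109.8]],.012)[:,:2]
print(P.round(4).tolist())
go([.5,.0,.35],-4.6)
E
```

```text
[[0.5308, -0.086], [0.4473, -0.0782]] [ 0.4891 -0.0821] 0.0839
[[0.5263, -0.1375], [0.4431, -0.1331]] [ 0.4847 -0.1353] 0.0833
[[0.5216, -0.2043], [0.4372, -0.2043]] [ 0.4794 -0.2043] 0.0844
[[0.5163, -0.2705], [0.4319, -0.2749]] [ 0.4741 -0.2727] 0.0845
[[0.4887, -0.0912], [0.4839, -0.1664], [0.4779, -0.2412], [0.4721, -0.316]]
tcp [ 0.4296 -0.2012  0.3512] yaw -0.11 z [-1.e-04  2.e-04 -1.e+00] shift [ 0.07   -0.2013  0.0013] shift_after_turn [ 0.054  -0.2062  0.0012] rotvec [-0.01  0.01  4.49] F [0.5 0.1 0.2] w 0.0852 t 1.7
```

>>> jog_arm --steps '[[[0.0155,-0.0395,0.01,0,0,0,0.6],[0.0155,-0.0395,0.01,0,0,0,0.6],[0.0155,-0.0395,0.01,0,0,0,0.6],[0.0155,-0.0395,0.01,0,0,0,0.6],[0.0155,-0.0395,0.01,0,0,0,0.6],[0.0155,-0.0395,0.01,0,0,0,0.6],[0.0155,-0.0395,0.01,0,0,0,0.6],[0.0155,-0.0395,0.01,0,0,0,0.6],[0.0155,-0.0395,0.01,0,0,0,0.6],[0.0155,-0.0395,0.01,0,0,0,0.6],[0,0,0,0,0,4,0.6],[0,0,0,0,0,0,0.6]]]'

```text
t: 2.9
tool_pos: [0.5871, 0.1934, 0.2503]
orientation: [[0.997, -0.072, -0.002], [-0.072, -0.997, -0.0], [-0.002, 0.0, -1.0]]
wrist_force: [-1.1, -0.9, -0.1]
width: 0.0513
```

```bash
python3 - <<'E'
from h import *
C=cam("wrist"); img=C[0]; go([.55,.19,.25],-4)
for a,c,m in blobs(img,(105,120,60),(125,255,255)):
    ys,xs=np.where(m); P=plane(C,np.c_[xs,ys],.060)
    rc=cv2.minAreaRect(P[:,:2].astype(np.float32)); print(a,c.round(),np.array(rc[0]).round(4),np.array(rc[1]).round(4),rc[2])
cv2.imwrite("pics/w1.png",img)
E
```

```text
tcp [0.587  0.1926 0.2508] yaw -4.13 z [-1.1e-03 -4.0e-04 -1.0e+00] shift [-0.0367  0.0052  0.0008] shift_after_turn [-0.0367  0.0051  0.0008] rotvec [ 0.03  0.06 -0.13] F [ 0.1 -0.9  0.7] w 0.0516 t 2.95
959 [217. 199.] [0.5654 0.3008] [0.0255 0.0406] 85.36795806884766
1100 [435. 207.] [0.5406 0.0882] [0.0202 0.0591] 85.71266174316406
1227 [291. 206.] [0.5521 0.2299] [0.0242 0.0549] 85.17611694335938
1693 [364. 210.] [0.5419 0.1586] [0.0304 0.0626] 85.85968017578125
439 [ 39. 384.] [0.3489 0.5633] [0.0678 0.0484] 88.1358642578125
46 [  8. 378.] [0.3592 0.5905] [0.0059 0.0153] 20.04008674621582
```

View pics/w1.png

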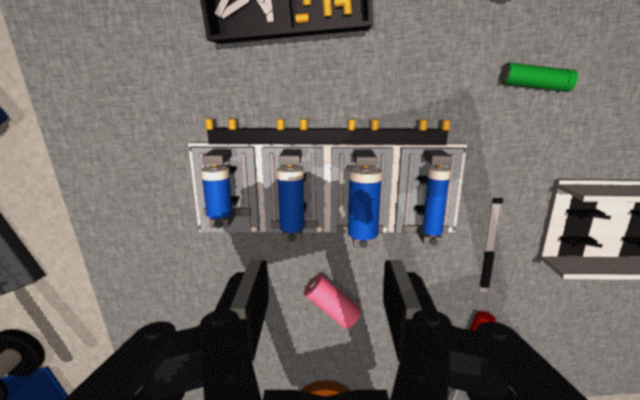

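The wrist view shows the cells from left to right: short (217,199), medium (291,206), large (364,210) and slim (435,207). Their measured widths of 25.5, 24, 30 and 20 mm fit those names. The white ring ends all point away from the arm. The pink (332,300) and green (540,77) cylinders lie loose on the mat and are not part of the job.

>>> jog_arm --steps '[[[-0.006,-0.0274,0.0325,0,0,0,0.6],[-0.006,-0.0274,0.0325,0,0,0,0.6],[-0.006,-0.0274,0.0325,0,0,0,0.6],[-0.006,-0.0274,0.0325,0,0,0,0.6],[0,0,0,0,0,0,0.6],[0,0,0,0,0,0,0.6]]]' --squeeze 40

```text
t: 3.55
tool_pos: [0.5711, 0.303, 0.1211]
orientation: [[0.997, -0.073, -0.001], [-0.073, -0.997, -0.001], [-0.001, 0.001, -1.0]]
wrist_force: [-0.1, 0.2, 1.0]
width: 0.0512
```

```bash
python3 - <<'E'
from h import *
go([.571,.3041,.028],-4.2)
C=cam("wrist"); cv2.imwrite("pics/w2.png",C[0])
for z in(.0485,.0616):
  for a,c,m in blobs(C[0],(105,120,60),(125,255,255),300):
    ys,xs=np.where(m); P=plane(C,np.c_[xs,ys],z)
    rc=cv2.minAreaRect(P[:,:2].astype(np.float32)); print(z,a,c.round(),np.array(rc[0]).round(4),np.array(rc[1]).round(4),rc[2])
E
```

```text
tcp [0.5711 0.303  0.1211] yaw -4.21 z [-1.2e-03 -9.0e-04 -1.0e+00] shift [-0.0001 -0.0012  0.0931] shift_after_turn [-0.0002 -0.0011  0.0931] rotvec [ 0.06  0.06 -0.01] F [-0.1  0.2  1. ] w 0.0512 t 3.55
0.0485 3109 [436. 240.] [0.5474 0.2313] [0.0268 0.0619] 85.68975067138672
0.0485 4690 [552. 247.] [0.5366 0.1545] [0.0384 0.0696] 85.80169677734375
0.0485 2200 [324. 230.] [0.5601 0.3046] [0.0252 0.0435] 85.83770751953125
0.0485 315 [635. 264.] [0.523  0.0977] [0.0341 0.0086] 12.065064430236816
0.0616 3109 [436. 240.] [0.5541 0.2353] [0.0252 0.0581] 85.68977355957031
0.0616 4690 [552. 247.] [0.5439 0.1632] [0.036  0.0654] 85.80169677734375
0.0616 2200 [324. 230.] [0.5659 0.3041] [0.0236 0.0409] 85.8377685546875
0.0616 315 [635. 264.] [0.5311 0.1098] [0.032  0.0081] 12.065055847167969
```

View pics/w2.png

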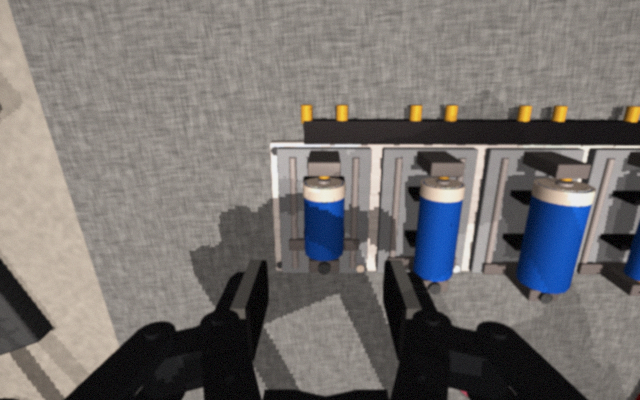

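The close view shows the short cell at (324,230), centred between the fingers, with its white ring and button at the far end (324,185). Going down.

>>> jog_arm --steps '[[[0,-0.0012,0.03,0,0,0,0.6],[0,0,0.03,0,0,0,0.6],[0,0,0.02,0,0,0,0.6],[0,0,0.013,0,0,0,0.6],[0,0,0,0,0,0,0.6],[0,0,0,0,0,0,0.2],[0,0,0,0,0,0,0.2],[0,0,0,0,0,0,0.2],[0,0,0,0,0,0,0.2],[0,0,0,0,0,0,0.2]]]' --squeeze 40

```text
t: 4.6
tool_pos: [0.5729, 0.3042, 0.0304]
orientation: [[0.997, -0.075, 0.003], [-0.075, -0.997, -0.001], [0.003, 0.001, -1.0]]
wrist_force: [-0.5, -5.3, 5.2]
width: 0.025
```

>>> jog_arm --steps '[[[0,0,-0.005,0,0,0,0.1],[0,0,-0.01,0,0,0,0.1],[0,0,-0.015,0,0,0,0.1],[0,0,-0.02,0,0,0,0.1],[0,0,-0.03,0,0,0,0.1],[0,0,-0.03,0,0,0,0.1],[0,0,0,0,0,0,0.1],[0,0,0,0,0,0,0.1]]]'

```text
t: 5.4
tool_pos: [0.5722, 0.3057, 0.1403]
orientation: [[0.997, -0.075, 0.003], [-0.075, -0.997, 0.001], [0.003, -0.002, -1.0]]
wrist_force: [-0.6, 0.0, -1.5]
width: 0.0251
```

```bash
python3 - <<'E'
from h import *
go([.488,-.0923,.14],-4.5)
C=cam("wrist"); cv2.imwrite("pics/w3.png",C[0])
E
```

```text
tcp [0.5722 0.3057 0.1403] yaw -4.33 z [ 0.0029  0.0015 -1.    ] shift [-0.054   0.4033 -0.0005] shift_after_turn [-5.270e-02  4.034e-01  3.000e-04] rotvec [-0.1  -0.16  0.17] F [-0.6  0.  -1.5] w 0.0251 t 5.4
```

View pics/w3.png

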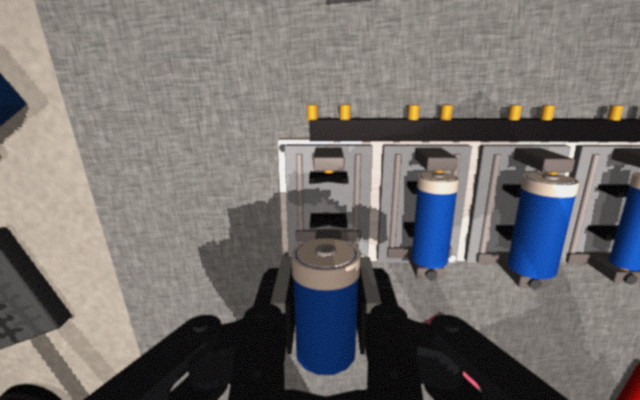

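>>> jog_arm --steps '[[[-0.006,0.0448,0,0,0,0,0.1],[-0.006,0.0448,0,0,0,0,0.1],[-0.006,0.0448,0,0,0,0,0.1],[-0.006,0.0448,0,0,0,0,0.1],[-0.006,0.0448,0,0,0,0,0.1],[-0.006,0.0448,0,0,0,0,0.1],[-0.006,0.0448,0,0,0,0,0.1],[-0.006,0.0448,0,0,0,0,0.1],[-0.006,0.0448,0,0,0,0,0.1],[0,0,0,0,0,0,0.1],[0,0,0,0,0,0,0.1]]]'

```text
t: 6.55
tool_pos: [0.4861, -0.0933, 0.1374]
orientation: [[0.997, -0.079, -0.002], [-0.079, -0.997, 0.001], [-0.002, -0.001, -1.0]]
wrist_force: [0.3, 0.4, -0.4]
width: 0.0249
```

```bash
python3 - <<'E'
from h import *
go([.4895,-.0923,.14],-4.5)
C=cam("wrist"); cv2.imwrite("pics/w4.png",C[0])
E
```

```text
tcp [ 0.4861 -0.0933  0.1374] yaw -4.52 z [-0.0021  0.0013 -1.    ] shift [ 0.0033 -0.0012 -0.0026] shift_after_turn [ 0.0033 -0.0012 -0.0026] rotvec [-0.06  0.13 -0.02] F [ 0.3  0.4 -0.4] w 0.0249 t 6.55
```

View pics/w4.png

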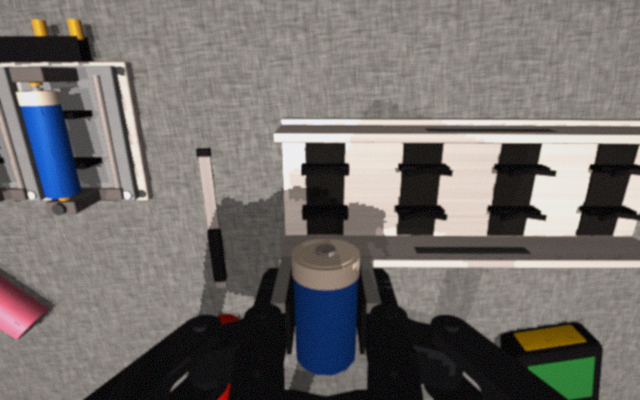

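```bash
python3 - <<'E'
from h import *
C=cam("wrist"); g=cv2.cvtColor(C[0],cv2.COLOR_BGR2GRAY)
m=cv2.inRange(g[143:234,286:640],0,60)
n,l,st,ce=cv2.connectedComponentsWithStats(m)
for i in range(1,n):
    if st[i,4]>400: print(st[i],plane(C,[ce[i]+[286,143]],.014).round(4)[0,:2])
for v in(150,190,228): 
    x=np.where(g[v,286:380]<60)[0]+286; print(v,x.min(),x.max(),plane(C,[(x.min()-.5,v),(x.max()+.5,v)],.012).round(4)[:,:2].tolist())
for u in(400,480,620): print(u,g[125:146,u].tolist(),g[230:272,u].tolist())
print(plane(C,[(325,141.5),(400,141.5),(480,141.5),(400,262),(480,262)],.052).round(4)[:,:2].tolist())
E
```

```text
[  17    1   47   90 3493] [ 0.4885 -0.0929]
[ 111    1   56   90 3529] [ 0.483  -0.1665]
[ 203    2   67   89 3592] [ 0.477  -0.2398]
[ 292    2   62   89 3535] [ 0.4709 -0.3124]
150 308 344 [[0.5192, -0.0813], [0.517, -0.1091]]
190 308 343 [[0.4877, -0.0784], [0.4855, -0.1064]]
228 309 343 [[0.4554, -0.0761], [0.4532, -0.1045]]
400 [160, 111, 87, 92, 90, 89, 92, 99, 128, 181, 215, 229, 230, 228, 225, 222, 216, 194, 198, 220, 226] [34, 28, 29, 34, 39, 75, 97, 95, 90, 89, 88, 88, 93, 90, 88, 89, 89, 85, 88, 97, 90, 90, 89, 87, 92, 89, 89, 83, 91, 113, 166, 220, 234, 235, 234, 233, 228, 204, 163, 144, 140, 137]
480 [214, 149, 91, 74, 55, 40, 50, 71, 103, 155, 216, 235, 236, 237, 233, 227, 222, 213, 203, 214, 219] [214, 214, 215, 212, 213, 197, 160, 113, 83, 86, 83, 83, 88, 86, 86, 86, 82, 59, 36, 35, 27, 29, 32, 48, 63, 79, 84, 85, 89, 100, 136, 184, 205, 210, 217, 212, 209, 184, 144, 126, 119, 125]
620 [214, 174, 121, 86, 78, 79, 79, 81, 81, 94, 141, 197, 226, 229, 230, 229, 232, 228, 213, 152, 71] [225, 225, 222, 224, 224, 212, 175, 121, 82, 78, 83, 78, 76, 81, 76, 81, 81, 80, 82, 83, 85, 80, 84, 78, 81, 79, 74, 76, 79, 76, 110, 171, 209, 226, 224, 225, 222, 213, 177, 145, 132, 134]
[[0.5316, -0.0956], [0.528, -0.1431], [0.5241, -0.1938], [0.4414, -0.1424], [0.437, -0.1995]]
```

```bash
python3 - <<'E'
from h import *
C=cam("wrist"); o=r.get_obs(); R=np.array(o["orientation"]); t=np.array(o["tool_pos"])
hsv=cv2.cvtColor(C[0],cv2.COLOR_BGR2HSV)
m=cv2.inRange(hsv[:,322:331],(105,120,60),(125,255,255)); v=np.where(m.sum(1)>255*5)[0]; v=v[v>240]; print(v.min(),v.max())
P=plane(C,[(326,v.min()-.5),(326,v.max()+.5)],t[2]+.0312); print(((P-t)@R)[:,:2].round(4).tolist())
go([.4905,-.0927,.0225],-4.5)
E
```

```text
291 374
[[0.0123, 0.0007], [-0.0263, 0.0007]]
tcp [ 0.4868 -0.0915  0.1378] yaw -4.27 z [-0.0013  0.001  -1.    ] shift [0.0039 0.0011 0.1153] shift_after_turn [0.0038 0.001  0.1153] rotvec [-0.05  0.08  0.23] F [ 0.   0.3 -0.5] w 0.0249 t 6.7
```

>>> jog_arm --steps '[[[0.004,0,0.03,0,0,0,0.1],[0,0,0.03,0,0,0,0.1],[0,0,0.03,0,0,0,0.1],[0,0,0.015,0,0,0,0.1],[0,0,0,0,0,0,0.1],[0,0,0,0,0,0,0.1]]]'

```text
t: 7.3
tool_pos: [0.4913, -0.092, 0.0333]
orientation: [[0.997, -0.074, -0.001], [-0.074, -0.997, 0.0], [-0.001, -0.0, -1.0]]
wrist_force: [0.8, -0.6, -0.1]
width: 0.025
```

```bash
python3 - <<'E'
from h import *
go([.4905,-.0927,.0225],-4.5)
E
```

```text
tcp [ 0.4913 -0.092   0.0333] yaw -4.23 z [-6.e-04  4.e-04 -1.e+00] shift [-0.0007  0.0008  0.0108] shift_after_turn [-0.0007  0.0008  0.0108] rotvec [-0.02  0.04  0.27] F [ 0.8 -0.6 -0.1] w 0.025 t 7.3
```

Slow descent, watching the force.

>>> jog_arm --steps '[[[0,0.0005,0.004,0,0,0,0.1],[0,0,0.003,0,0,0,0.1],[0,0,0.001,0,0,0,0.1],[0,0,0,0,0,0,0.1]]]'

```text
t: 7.7
tool_pos: [0.4912, -0.0937, 0.0256]
orientation: [[0.997, -0.076, 0.0], [-0.076, -0.997, -0.0], [0.0, 0.0, -1.0]]
wrist_force: [0.4, 0.1, -0.6]
width: 0.025
```

>>> jog_arm --steps '[[[0,0,0.001,0,0,0,0.1],[0,0,0.001,0,0,0,0.1],[0,0,0,0,0,0,0.1]]]'

```text
t: 8.0
tool_pos: [0.491, -0.0936, 0.0232]
orientation: [[0.997, -0.076, -0.0], [-0.076, -0.997, 0.0], [-0.0, -0.0, -1.0]]
wrist_force: [-0.3, -0.4, -0.6]
width: 0.0245
```

>>> jog_arm --steps '[[[0,0,0.001,0,0,0,0.1],[0,0,0,0,0,0,0.1]]]'

```text
t: 8.2
tool_pos: [0.4912, -0.0936, 0.0226]
orientation: [[0.997, -0.076, 0.0], [-0.076, -0.997, -0.0], [0.0, 0.0, -1.0]]
wrist_force: [-0.6, -0.2, 3.0]
width: 0.0252
```

>>> jog_arm --steps '[[[0,0,0.001,0,0,0,0.1],[0,0,0,0,0,0,0.1]]]'

```text
t: 8.4
tool_pos: [0.4913, -0.0937, 0.0223]
orientation: [[0.997, -0.076, 0.0], [-0.076, -0.997, -0.0], [0.0, 0.0, -1.0]]
wrist_force: [-3.5, 0.6, 14.3]
width: 0.0252
```

>>> jog_arm --steps '[[[0,0,-0.001,0,0,0,0.1],[0,0,0,0,0,0,0.35],[0,0,0,0,0,0,0.5],[0,0,0,0,0,0,0.5],[0,0,0,0,0,0,0.5],[0,0,-0.02,0,0,0,0.5],[0,0,-0.04,0,0,0,0.5],[0,0,-0.04,0,0,0,0.5],[0,0,-0.03,0,0,0,0.5],[0,0,0,0,0,0,0.5]]]'

```text
t: 9.4
tool_pos: [0.4941, -0.0945, 0.1563]
orientation: [[0.997, -0.076, 0.008], [-0.075, -0.997, -0.002], [0.008, 0.002, -1.0]]
wrist_force: [0.3, -0.5, -0.7]
width: 0.0427
```

```bash
python3 - <<'E'
from h import *
go([.5581,.2309,.15],-4.2)
C=cam("wrist"); cv2.imwrite("pics/w5.png",C[0])
E
```

```text
tcp [ 0.4941 -0.0945  0.1563] yaw -4.33 z [ 0.0078 -0.0025 -1.    ] shift [ 0.0391 -0.3293  0.006 ] shift_after_turn [ 0.0399 -0.3292  0.0063] rotvec [ 0.11 -0.45 -0.13] F [ 0.3 -0.5 -0.7] w 0.0427 t 9.4
```

View pics/w5.png

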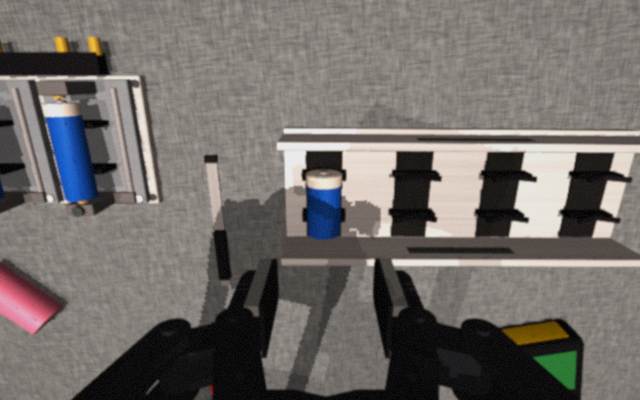

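```bash
cat >> h.py <<'E'
def check(u0,u1,ztop,L,z0=None):
    "lying cell in picture columns u0..u1: centre from negative end of blue on its top line"
    C=cam("wrist"); hsv=cv2.cvtColor(C[0],cv2.COLOR_BGR2HSV)
    m=cv2.inRange(hsv,(105,120,60),(125,255,255)); v=np.where((m[:,u0:u1]>0).sum(1)>(u1-u0)*.6)[0]
    P=plane(C,[((u0+u1-1)/2,v.min()-.5),((u0+u1-1)/2,v.max()+.5)],ztop); print(v.min(),v.max(),P.round(4)[:,:2].tolist(),"centre x",(P[1,0]+L/2).round(4))
    return C
E
python3 - <<'E'
from h import *
C=check(319,328,.0535,.050)
g=cv2.cvtColor(C[0],cv2.COLOR_BGR2GRAY); print(g[140:156,350].tolist(),g[250:268,350].tolist())
print(plane(C,[(323,150.5),(323,260)],.052)[:,:2].round(4).tolist())
for a,c,m in blobs(C[0],(105,120,60),(125,255,255),300):
    ys,xs=np.where(m); rc=cv2.minAreaRect(plane(C,np.c_[xs,ys],.041)[:,:2].astype(np.float32)); print(c.round(),np.array(rc[0]).round(4),rc[2])
E
```

```text
189 238 [[0.5028, -0.0934], [0.464, -0.0904]] centre x 0.489
[154, 207, 230, 233, 232, 230, 222, 209, 201, 202, 218, 224, 224, 223, 225, 223] [73, 71, 73, 75, 68, 71, 68, 76, 95, 108, 111, 109, 113, 110, 89, 79, 65, 68]
[[0.5296, -0.0955], [0.4453, -0.0889]]
[ 69. 156.] [0.5355 0.0881] 85.4019546508789
[324. 212.] [ 0.4798 -0.0926] 84.7730712890625
```

The short cell lies in the left bay at (324,210). Its measured centre is x = 0.489, the plate midpoint is about 0.488, and the white ring faces away. Next is the medium cell.

>>> jog_arm --steps '[[[0.005,-0.0412,0.004,0,0,0,0.55],[0.005,-0.0412,0.004,0,0,0,0.55],[0.005,-0.0412,0.004,0,0,0,0.55],[0.005,-0.0412,0.004,0,0,0,0.55],[0.005,-0.0412,0.004,0,0,0,0.55],[0.005,-0.0412,0.004,0,0,0,0.55],[0.005,-0.0412,0.004,0,0,0,0.55],[0.005,-0.0412,0.004,0,0,0,0.55],[0,0,0.01,0,0,0,0.55],[0,0,0,0,0,0,0.55],[0,0,0,0,0,0,0.55]]]'

```text
t: 10.6
tool_pos: [0.5543, 0.2308, 0.1087]
orientation: [[0.997, -0.076, -0.004], [-0.076, -0.997, -0.001], [-0.004, 0.002, -1.0]]
wrist_force: [0.4, -0.1, 0.3]
width: 0.0471
```

```bash
python3 - <<'E'
from h import *
go([.5578,.2309,.0295],-4.2)
C=check(320,330,.0616,.065)
for a,c,m in blobs(C[0],(105,120,60),(125,255,255),800):
    ys,xs=np.where(m); rc=cv2.minAreaRect(plane(C,np.c_[xs,ys],.0485)[:,:2].astype(np.float32)); print(a,c.round(),np.array(rc[0]).round(4),rc[2])
E
```

```text
tcp [0.5543 0.2308 0.1087] yaw -4.35 z [-0.0037 -0.0014 -1.    ] shift [ 0.0037 -0.0005  0.0792] shift_after_turn [ 0.0035 -0.0003  0.0792] rotvec [ 0.1   0.21 -0.15] F [ 0.4 -0.1  0.3] w 0.0471 t 10.6
191 275 [[0.5792, 0.2292], [0.5255, 0.2333]] centre x 0.558
3406 [563. 230.] [0.5364 0.0856] 85.55905151367188
4977 [446. 238.] [0.5366 0.1566] 85.8822250366211
3421 [325. 231.] [0.5469 0.2314] 85.53378295898438
```

>>> jog_arm --steps '[[[0.0035,-0.0005,0.03,0,0,0,0.55],[0,0,0.03,0,0,0,0.55],[0,0,0.015,0,0,0,0.55],[0,0,0.004,0,0,0,0.55],[0,0,0,0,0,0,0.55],[0,0,0,0,0,0,0.1],[0,0,0,0,0,0,0.1],[0,0,0,0,0,0,0.1],[0,0,0,0,0,0,0.1],[0,0,0,0,0,0,0.1]]]' --squeeze 40

```text
t: 11.65
tool_pos: [0.5604, 0.231, 0.0331]
orientation: [[0.997, -0.075, 0.002], [-0.075, -0.997, -0.002], [0.002, 0.002, -1.0]]
wrist_force: [-0.3, -7.0, 4.0]
width: 0.0251
```

>>> jog_arm --steps '[[[0,0,-0.005,0,0,0,0.1],[0,0,-0.01,0,0,0,0.1],[0,0,-0.015,0,0,0,0.1],[0,0,-0.02,0,0,0,0.1],[0,0,-0.03,0,0,0,0.1],[0,0,-0.03,0,0,0,0.1],[0,0,0,0,0,0,0.1],[0,0,0,0,0,0,0.1]]]'

```text
t: 12.45
tool_pos: [0.5602, 0.2328, 0.1429]
orientation: [[0.997, -0.075, 0.003], [-0.075, -0.997, 0.001], [0.003, -0.001, -1.0]]
wrist_force: [-0.5, 0.1, -0.7]
width: 0.0248
```

```bash
cat >> h.py <<'E'
def held(ztop,L):
    "held cell: centre in tool x,y from its negative end; ztop = top of cell above TCP"
    C=cam("wrist"); o=r.get_obs(); R=np.array(o["orientation"]); t=np.array(o["tool_pos"])
    m=cv2.inRange(cv2.cvtColor(C[0],cv2.COLOR_BGR2HSV)[:,322:331],(105,120,60),(125,255,255)); v=np.where(m.sum(1)>255*5)[0]; v=v[v>240]
    P=(plane(C,[(326,v.min()-.5),(326,v.max()+.5)],t[2]+ztop)-t)@R; print("held rows",v.min(),v.max(),P[:,0].round(4),"centre",(P[1,0]+L/2).round(4)); return C
E
python3 - <<'E'
from h import *
held(.0312,.065); go([.4832,-.1664,.14],-4.5)
E
```

```text
held rows 271 384 [ 0.0206 -0.0318] centre 0.0007
tcp [0.5591 0.2324 0.1416] yaw -4.33 z [ 2.e-04  4.e-04 -1.e+00] shift [-0.0456  0.4034  0.0015] shift_after_turn [-0.0444  0.4036  0.0016] rotvec [-0.02 -0.01  0.17] F [-0.6 -0.4 -1.1] w 0.025 t 12.5
```

>>> jog_arm --steps '[[[-0.0049,0.0448,0,0,0,0,0.1],[-0.0049,0.0448,0,0,0,0,0.1],[-0.0049,0.0448,0,0,0,0,0.1],[-0.0049,0.0448,0,0,0,0,0.1],[-0.0049,0.0448,0,0,0,0,0.1],[-0.0049,0.0448,0,0,0,0,0.1],[-0.0049,0.0448,0,0,0,0,0.1],[-0.0049,0.0448,0,0,0,0,0.1],[-0.0049,0.0448,0,0,0,0,0.1],[0,0,0,0,0,0,0.1],[0,0,0,0,0,0,0.1],[0,0,0,0,0,0,0.1]]]'

```text
t: 13.7
tool_pos: [0.4842, -0.1652, 0.1404]
orientation: [[0.997, -0.075, -0.002], [-0.075, -0.997, 0.002], [-0.002, -0.001, -1.0]]
wrist_force: [0.0, 0.1, -0.4]
width: 0.0247
```

```bash
python3 - <<'E'
from h import *
C=held(.0285,.065); go([.4852,-.1665,.0250],-4.5); cv2.imwrite("pics/w6.png",C[0])
g=cv2.cvtColor(C[0],cv2.COLOR_BGR2GRAY)
m=cv2.inRange(g[143:234,:],0,60); n,l,st,ce=cv2.connectedComponentsWithStats(m)
for i in range(1,n):
    if st[i,4]>800: print(st[i],plane(C,[ce[i]+[0,143]],.014).round(4)[0,:2])
E
```

```text
held rows 271 384 [ 0.0189 -0.0343] centre -0.0018
tcp [ 0.4845 -0.1649  0.1407] yaw -4.28 z [-0.0015  0.0013 -1.    ] shift [0.001  0.0017 0.1156] shift_after_turn [0.0008 0.0015 0.1157] rotvec [-0.07  0.09  0.22] F [-0.6  0.2 -1.4] w 0.0246 t 13.75
[ 209    5   50   86 2512] [ 0.4852 -0.0942]
[ 305    6   46   74 2862] [ 0.4878 -0.1672]
[ 398    7   55   84 3280] [ 0.4775 -0.2404]
[ 488    7   66   84 3344] [ 0.4719 -0.3137]
```

>>> jog_arm --steps '[[[0.001,0.002,0.03,0,0,0,0.1],[0,0,0.03,0,0,0,0.1],[0,0,0.03,0,0,0,0.1],[0,0,0.015,0,0,0,0.1],[0,0,0.004,0,0,0,0.1],[0,0,0.003,0,0,0,0.1],[0,0,0.001,0,0,0,0.1],[0,0,0,0,0,0,0.1],[0,0,0,0,0,0,0.1]]]'

```text
t: 14.65
tool_pos: [0.4863, -0.1686, 0.0291]
orientation: [[0.997, -0.076, 0.001], [-0.076, -0.997, -0.0], [0.001, 0.0, -1.0]]
wrist_force: [-0.5, -0.1, -1.1]
width: 0.0252
```

>>> jog_arm --steps '[[[0,0,0.001,0,0,0,0.1],[0,0,0,0,0,0,0.1]]]'

```text
t: 14.85
tool_pos: [0.4861, -0.1687, 0.0276]
orientation: [[0.997, -0.076, 0.001], [-0.076, -0.997, -0.0], [0.001, 0.0, -1.0]]
wrist_force: [0.1, 0.7, -0.6]
width: 0.0249
```

>>> jog_arm --steps '[[[0,0,0.001,0,0,0,0.1],[0,0,0,0,0,0,0.1]]]'

```text
t: 15.05
tool_pos: [0.4859, -0.1686, 0.0263]
orientation: [[0.997, -0.076, 0.0], [-0.076, -0.997, 0.0], [0.0, -0.0, -1.0]]
wrist_force: [0.4, -0.2, -1.5]
width: 0.0249
```

>>> jog_arm --steps '[[[0,-0.0015,0.001,0,0,0,0.1],[0,0,0,0,0,0,0.1],[0,0,0,0,0,0,0.1]]]'

```text
t: 15.35
tool_pos: [0.486, -0.1669, 0.0253]
orientation: [[0.997, -0.076, -0.0], [-0.076, -0.997, 0.0], [-0.0, -0.0, -1.0]]
wrist_force: [0.1, -0.3, -0.4]
width: 0.0247
```

>>> jog_arm --steps '[[[0,0,0.001,0,0,0,0.1],[0,0,0,0,0,0,0.1]]]'

```text
t: 15.55
tool_pos: [0.486, -0.167, 0.025]
orientation: [[0.997, -0.076, 0.0], [-0.076, -0.997, 0.0], [0.0, -0.0, -1.0]]
wrist_force: [-1.8, 1.3, 8.0]
width: 0.0249
```

>>> jog_arm --steps '[[[0,0,-0.0005,0,0,0,0.1],[0,0,0,0,0,0,0.35],[0,0,0,0,0,0,0.5],[0,0,0,0,0,0,0.5],[0,0,0,0,0,0,0.5],[0,0,-0.02,0,0,0,0.5],[0,0,-0.04,0,0,0,0.5],[0,0,-0.04,0,0,0,0.5],[0,0,-0.03,0,0,0,0.5],[0,0,0,0,0,0,0.5],[0,0,0,0,0,0,0.5]]]'

```text
t: 16.65
tool_pos: [0.4863, -0.1672, 0.1553]
orientation: [[0.997, -0.076, 0.001], [-0.076, -0.997, -0.001], [0.002, 0.001, -1.0]]
wrist_force: [0.9, -0.2, -0.5]
width: 0.0426
```

```bash
python3 - <<'E'
from h import *
go([.5502,.1573,.11],-4.2)
C=check(320,330,.0535,.065); cv2.imwrite("pics/w7.png",C[0])
for a,c,m in blobs(C[0],(105,120,60),(125,255,255),500):
    ys,xs=np.where(m); rc=cv2.minAreaRect(plane(C,np.c_[xs,ys],.041)[:,:2].astype(np.float32)); print(a,c.round(),np.array(rc[0]).round(4),np.array(rc[1]).round(4),rc[2])
E
```

```text
tcp [ 0.4863 -0.1672  0.1553] yaw -4.34 z [ 1.5e-03 -6.0e-04 -1.0e+00] shift [ 0.0391 -0.3284  0.0452] shift_after_turn [ 0.04   -0.3283  0.0453] rotvec [ 0.03 -0.09 -0.14] F [ 0.9 -0.2 -0.5] w 0.0426 t 16.65
177 245 [[0.5044, -0.1681], [0.4508, -0.164]] centre x 0.4833
2230 [325. 209.] [ 0.474  -0.1661] [0.0252 0.058 ] 85.66452026367188
1631 [228. 209.] [ 0.48   -0.0925] [0.026  0.0433] 85.67391967773438
```

View pics/w7.png

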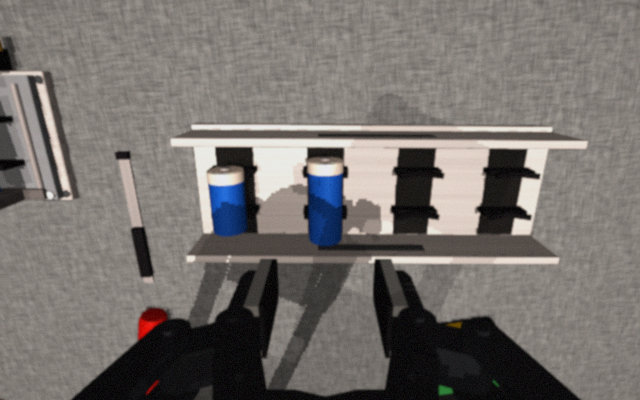

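The short cell (228,200) and medium cell (325,200) both lie centred in bays 1 and 2 with their rings away from the arm. Next is the large cell.

>>> jog_arm --steps '[[[0.0049,-0.0411,0.004,0,0,0,0.62],[0.0049,-0.0411,0.004,0,0,0,0.62],[0.0049,-0.0411,0.004,0,0,0,0.62],[0.0049,-0.0411,0.004,0,0,0,0.62],[0.0049,-0.0411,0.004,0,0,0,0.62],[0.0049,-0.0411,0.004,0,0,0,0.62],[0.0049,-0.0411,0.004,0,0,0,0.62],[0.0049,-0.0411,0.004,0,0,0,0.62],[0,0,0.01,0,0,0,0.62],[0,0,0,0,0,0,0.62],[0,0,0,0,0,0,0.62]]]'

```text
t: 17.8
tool_pos: [0.5484, 0.1569, 0.1114]
orientation: [[0.997, -0.076, -0.004], [-0.076, -0.997, -0.001], [-0.004, 0.001, -1.0]]
wrist_force: [0.5, -0.3, -0.6]
width: 0.0527
```

```bash
python3 - <<'E'
from h import *
go([.5502,.1573,.0340],-4.2)
C=check(320,330,.0679,.070)
for a,c,m in blobs(C[0],(105,120,60),(125,255,255),800):
    ys,xs=np.where(m); rc=cv2.minAreaRect(plane(C,np.c_[xs,ys],.0518)[:,:2].astype(np.float32)); print(a,c.round(),np.array(rc[0]).round(4),np.array(rc[1]).round(4),rc[2])
E
```

```text
tcp [0.5484 0.1569 0.1114] yaw -4.35 z [-3.6e-03 -9.0e-04 -1.0e+00] shift [ 0.0021 -0.0006  0.0773] shift_after_turn [ 0.0018 -0.0005  0.0774] rotvec [ 0.07  0.2  -0.15] F [ 0.5 -0.3 -0.6] w 0.0527 t 17.8
193 286 [[0.5733, 0.1553], [0.5143, 0.1599]] centre x 0.5493
2993 [442. 229.] [0.5373 0.0858] [0.0208 0.0625] 85.67291259765625
4671 [325. 236.] [0.5375 0.1579] [0.0318 0.0668] 85.72994232177734
```

>>> jog_arm --steps '[[[0.0005,-0.0005,0.03,0,0,0,0.62],[0,0,0.03,0,0,0,0.62],[0,0,0.015,0,0,0,0.62],[0,0,0.004,0,0,0,0.62],[0,0,0,0,0,0,0.62],[0,0,0,0,0,0,0.15],[0,0,0,0,0,0,0.15],[0,0,0,0,0,0,0.15],[0,0,0,0,0,0,0.15],[0,0,0,0,0,0,0.15]]]' --squeeze 45

```text
t: 18.85
tool_pos: [0.5514, 0.1573, 0.0354]
orientation: [[0.997, -0.075, 0.002], [-0.075, -0.997, -0.001], [0.002, 0.001, -1.0]]
wrist_force: [-0.6, -5.6, 3.0]
width: 0.0308
```

>>> jog_arm --steps '[[[0,0,-0.005,0,0,0,0.15],[0,0,-0.01,0,0,0,0.15],[0,0,-0.015,0,0,0,0.15],[0,0,-0.02,0,0,0,0.15],[0,0,-0.03,0,0,0,0.15],[0,0,-0.03,0,0,0,0.15],[0,0,0,0,0,0,0.15],[0,0,0,0,0,0,0.15]]]'

```text
t: 19.65
tool_pos: [0.551, 0.1587, 0.1451]
orientation: [[0.997, -0.075, 0.002], [-0.075, -0.997, 0.001], [0.002, -0.001, -1.0]]
wrist_force: [0.1, 0.3, -2.0]
width: 0.0312
```

```bash
python3 - <<'E'
from h import *
held(.0335,.070); go([.4790,-.2402,.145],-4.5)
E
```

```text
held rows 268 395 [ 0.0232 -0.0349] centre 0.0001
tcp [0.55   0.1584 0.1439] yaw -4.33 z [-1.e-04  2.e-04 -1.e+00] shift [-0.0407  0.4029 -0.0012] shift_after_turn [-0.0395  0.403  -0.0011] rotvec [-0.01  0.01  0.17] F [-0.8  0.6 -2.3] w 0.0307 t 19.7
```

>>> jog_arm --steps '[[[-0.0045,0.0448,0,0,0,0,0.15],[-0.0045,0.0448,0,0,0,0,0.15],[-0.0045,0.0448,0,0,0,0,0.15],[-0.0045,0.0448,0,0,0,0,0.15],[-0.0045,0.0448,0,0,0,0,0.15],[-0.0045,0.0448,0,0,0,0,0.15],[-0.0045,0.0448,0,0,0,0,0.15],[-0.0045,0.0448,0,0,0,0,0.15],[-0.0045,0.0448,0,0,0,0,0.15],[0,0,0,0,0,0,0.15],[0,0,0,0,0,0,0.15],[0,0,0,0,0,0,0.15]]]'

```text
t: 20.9
tool_pos: [0.4787, -0.2392, 0.1427]
orientation: [[0.997, -0.076, -0.002], [-0.076, -0.997, 0.002], [-0.002, -0.002, -1.0]]
wrist_force: [-0.2, 0.4, -2.3]
width: 0.0309
```

```bash
python3 - <<'E'
from h import *
C=held(.0325,.070); go([.4787,-.2402,.0274],-4.5)
g=cv2.cvtColor(C[0],cv2.COLOR_BGR2GRAY)
m=cv2.inRange(g[143:234,:],0,60); n,l,st,ce=cv2.connectedComponentsWithStats(m)
for i in range(1,n):
    if st[i,4]>800: print(st[i],plane(C,[ce[i]+[0,143]],.014).round(4)[0,:2])
E
```

```text
held rows 268 395 [ 0.0224 -0.0358] centre -0.0008
tcp [ 0.479  -0.239   0.1429] yaw -4.28 z [-0.0018  0.0018 -1.    ] shift [1.000e-04 1.400e-03 1.155e-01] shift_after_turn [-0.0002  0.0012  0.1155] rotvec [-0.09  0.11  0.22] F [-0.3  0.3 -0.9] w 0.0312 t 20.95
[ 118    5   50   86 2657] [ 0.4882 -0.0968]
[ 211    5   48   86 2329] [ 0.4761 -0.1686]
[ 305    6   46   66 2441] [ 0.4855 -0.2411]
[ 396    7   55   84 3243] [ 0.4713 -0.3141]
```

>>> jog_arm --steps '[[[-0.001,0,0.03,0,0,0,0.15],[0,0,0.03,0,0,0,0.15],[0,0,0.03,0,0,0,0.15],[0,0,0.015,0,0,0,0.15],[0,0,0.005,0,0,0,0.15],[0,0,0.003,0,0,0,0.15],[0,0,0,0,0,0,0.15],[0,0,0,0,0,0,0.15]]]'

```text
t: 21.75
tool_pos: [0.4793, -0.2407, 0.0317]
orientation: [[0.997, -0.075, 0.001], [-0.075, -0.997, -0.001], [0.002, 0.001, -1.0]]
wrist_force: [0.4, -0.2, -2.1]
width: 0.0307
```

>>> jog_arm --steps '[[[0,0,0.0005,0,0,0,0.15],[0,0,0,0,0,0,0.15]]]'

```text
t: 21.95
tool_pos: [0.479, -0.2408, 0.0309]
orientation: [[0.997, -0.076, 0.001], [-0.076, -0.997, -0.001], [0.001, 0.001, -1.0]]
wrist_force: [0.1, -0.4, -2.6]
width: 0.0311
```

>>> jog_arm --steps '[[[0,0,0.0015,0,0,0,0.15],[0,0,0.001,0,0,0,0.15],[0,0,0,0,0,0,0.15],[0,0,0,0,0,0,0.15]]]'

```text
t: 22.35
tool_pos: [0.4785, -0.2405, 0.0277]
orientation: [[0.997, -0.076, -0.0], [-0.076, -0.997, 0.0], [-0.0, -0.0, -1.0]]
wrist_force: [-0.5, 0.0, -1.5]
width: 0.0309
```

>>> jog_arm --steps '[[[0,0,0.001,0,0,0,0.15],[0,0,0,0,0,0,0.15]]]'

```text
t: 22.55
tool_pos: [0.4786, -0.2406, 0.0274]
orientation: [[0.997, -0.076, 0.0], [-0.076, -0.997, -0.0], [0.0, 0.0, -1.0]]
wrist_force: [-1.8, 0.8, 6.2]
width: 0.0308
```

>>> jog_arm --steps '[[[0,0,0.0005,0,0,0,0.15],[0,0,0,0,0,0,0.15]]]'

```text
t: 22.75
tool_pos: [0.4786, -0.2406, 0.0273]
orientation: [[0.997, -0.076, 0.0], [-0.076, -0.997, -0.0], [0.0, 0.0, -1.0]]
wrist_force: [-3.0, 1.2, 11.0]
width: 0.0308
```

>>> jog_arm --steps '[[[0,0,-0.001,0,0,0,0.15],[0,0,0,0,0,0,0.42],[0,0,0,0,0,0,0.58],[0,0,0,0,0,0,0.58],[0,0,0,0,0,0,0.58],[0,0,-0.02,0,0,0,0.58],[0,0,-0.04,0,0,0,0.58],[0,0,-0.04,0,0,0,0.58],[0,0,-0.03,0,0,0,0.58],[0,0,0,0,0,0,0.5],[0,0,0,0,0,0,0.5]]]'

```text
t: 23.85
tool_pos: [0.4789, -0.2408, 0.1578]
orientation: [[0.997, -0.076, 0.001], [-0.076, -0.997, -0.001], [0.001, 0.001, -1.0]]
wrist_force: [0.5, 0.1, -0.0]
width: 0.0427
```

```bash
python3 - <<'E'
from h import *
go([.5448,.0835,.105],-4.2)
C=check(320,330,.0599,.070); cv2.imwrite("pics/w8.png",C[0])
for a,c,m in blobs(C[0],(105,120,60),(125,255,255),500):
    ys,xs=np.where(m); rc=cv2.minAreaRect(plane(C,np.c_[xs,ys],.041)[:,:2].astype(np.float32)); print(a,c.round(),np.array(rc[0]).round(4),np.array(rc[1]).round(4),rc[2])
E
```

```text
tcp [ 0.4789 -0.2408  0.1578] yaw -4.34 z [ 1.4e-03 -8.0e-04 -1.0e+00] shift [ 0.0412 -0.3284  0.0527] shift_after_turn [ 0.042  -0.3282  0.0528] rotvec [ 0.04 -0.08 -0.14] F [ 0.5  0.1 -0. ] w 0.0427 t 23.85
173 249 [[0.5009, -0.242], [0.442, -0.2375]] centre x 0.477
2260 [228. 206.] [ 0.4741 -0.1661] [0.026  0.0591] 85.3405532836914
3027 [325. 209.] [ 0.4654 -0.2395] [0.0313 0.0653] 85.37139892578125
1777 [132. 206.] [ 0.4809 -0.0921] [0.0283 0.0443] 85.52371215820312
```

The large cell is centred (measured x = 0.477, bay 0.4774). Last is the slim cell.

>>> jog_arm --steps '[[[0.0052,-0.0411,0.005,0,0,0,0.5],[0.0052,-0.0411,0.005,0,0,0,0.5],[0.0052,-0.0411,0.005,0,0,0,0.5],[0.0052,-0.0411,0.005,0,0,0,0.5],[0.0052,-0.0411,0.005,0,0,0,0.5],[0.0052,-0.0411,0.005,0,0,0,0.5],[0.0052,-0.0411,0.005,0,0,0,0.5],[0.0052,-0.0411,0.005,0,0,0,0.5],[0,0,0.01,0,0,0,0.5],[0,0,0,0,0,0,0.5],[0,0,0,0,0,0,0.5]]]'

```text
t: 25.0
tool_pos: [0.5435, 0.0834, 0.106]
orientation: [[0.997, -0.076, -0.003], [-0.076, -0.997, -0.0], [-0.003, 0.001, -1.0]]
wrist_force: [0.1, -0.4, 0.3]
width: 0.0429
```

```bash
python3 - <<'E'
from h import *
go([.5448,.0838,.0290],-4.2)
C=check(321,329,.0565,.070)
for a,c,m in blobs(C[0],(105,120,60),(125,255,255),800):
    ys,xs=np.where(m); rc=cv2.minAreaRect(plane(C,np.c_[xs,ys],.0458)[:,:2].astype(np.float32)); print(a,c.round(),np.array(rc[0]).round(4),np.array(rc[1]).round(4),rc[2])
E
```

```text
tcp [0.5435 0.0834 0.106 ] yaw -4.34 z [-3.3e-03 -4.0e-04 -1.0e+00] shift [ 0.0015 -0.0005  0.077 ] shift_after_turn [ 0.0013 -0.0005  0.077 ] rotvec [ 0.04  0.19 -0.14] F [ 0.1 -0.4  0.3] w 0.0429 t 25.0
191 281 [[0.5677, 0.0819], [0.5091, 0.0864]] centre x 0.5441
3017 [325. 234.] [0.5339 0.0842] [0.0209 0.0641] 85.1735610961914
2350 [594. 290.] [ 0.483  -0.0895] [0.0312 0.0478] 86.4039306640625
```

>>> jog_arm --steps '[[[-0.0005,-0.0008,0.03,0,0,0,0.5],[0,0,0.03,0,0,0,0.5],[0,0,0.015,0,0,0,0.5],[0,0,0.004,0,0,0,0.5],[0,0,0,0,0,0,0.5],[0,0,0,0,0,0,0.05],[0,0,0,0,0,0,0.05],[0,0,0,0,0,0,0.05],[0,0,0,0,0,0,0.05],[0,0,0,0,0,0,0.05]]]' --squeeze 40

```text
t: 26.05
tool_pos: [0.5455, 0.0837, 0.0298]
orientation: [[0.997, -0.075, 0.002], [-0.075, -0.997, -0.002], [0.002, 0.002, -1.0]]
wrist_force: [-0.5, -6.7, 4.1]
width: 0.0199
```

>>> jog_arm --steps '[[[0,0,-0.005,0,0,0,0.05],[0,0,-0.01,0,0,0,0.05],[0,0,-0.015,0,0,0,0.05],[0,0,-0.02,0,0,0,0.05],[0,0,-0.03,0,0,0,0.05],[0,0,-0.03,0,0,0,0.05],[0,0,0,0,0,0,0.05],[0,0,0,0,0,0,0.05]]]'

```text
t: 26.85
tool_pos: [0.5452, 0.0852, 0.1398]
orientation: [[0.997, -0.075, 0.003], [-0.075, -0.997, 0.0], [0.003, -0.001, -1.0]]
wrist_force: [-0.5, 0.3, -1.1]
width: 0.0202
```

```bash
python3 - <<'E'
from h import *
held(.0265,.070); go([.4727,-.3133,.14],-4.5)
E
```

```text
held rows 259 383 [ 0.023  -0.0359] centre -0.0009
tcp [0.5442 0.0852 0.1386] yaw -4.33 z [ 3.e-04  2.e-04 -1.e+00] shift [-0.0412  0.4027 -0.0015] shift_after_turn [-0.04    0.4028 -0.0014] rotvec [-0.02 -0.02  0.17] F [-0.8  0.4 -1.2] w 0.02 t 26.9
```

>>> jog_arm --steps '[[[-0.0046,0.0448,0,0,0,0,0.05],[-0.0046,0.0448,0,0,0,0,0.05],[-0.0046,0.0448,0,0,0,0,0.05],[-0.0046,0.0448,0,0,0,0,0.05],[-0.0046,0.0448,0,0,0,0,0.05],[-0.0046,0.0448,0,0,0,0,0.05],[-0.0046,0.0448,0,0,0,0,0.05],[-0.0046,0.0448,0,0,0,0,0.05],[-0.0046,0.0448,0,0,0,0,0.05],[0,0,0,0,0,0,0.05],[0,0,0,0,0,0,0.05],[0,0,0,0,0,0,0.05]]]'

```text
t: 28.1
tool_pos: [0.4719, -0.3123, 0.1372]
orientation: [[0.997, -0.075, -0.002], [-0.075, -0.997, 0.002], [-0.002, -0.002, -1.0]]
wrist_force: [-0.4, 1.0, -0.7]
width: 0.0199
```

```bash
python3 - <<'E'
from h import *
C=held(.0267,.070); go([.4724,-.3135,.0217],-4.5)
g=cv2.cvtColor(C[0],cv2.COLOR_BGR2GRAY)
m=cv2.inRange(g[143:234,:],0,60); n,l,st,ce=cv2.connectedComponentsWithStats(m)
for i in range(1,n):
    if st[i,4]>800: print(st[i],plane(C,[ce[i]+[0,143]],.014).round(4)[0,:2])
E
```

```text
held rows 259 383 [ 0.0227 -0.0356] centre -0.0006
tcp [ 0.4722 -0.3121  0.1374] yaw -4.28 z [-0.0017  0.002  -1.    ] shift [0.0005 0.0015 0.1157] shift_after_turn [0.0003 0.0013 0.1157] rotvec [-0.11  0.1   0.22] F [ 0.6  0.2 -0. ] w 0.0197 t 28.15
[  17    5   59   86 3647] [ 0.4863 -0.0931]
[ 115    5   51   86 2713] [ 0.4819 -0.1706]
[ 204    6   54   85 2096] [ 0.4693 -0.243 ]
[ 305    7   47   71 2629] [ 0.4782 -0.3148]
```

>>> jog_arm --steps '[[[-0.0005,0.0003,0.03,0,0,0,0.05],[0,0,0.03,0,0,0,0.05],[0,0,0.03,0,0,0,0.05],[0,0,0.015,0,0,0,0.05],[0,0,0.005,0,0,0,0.05],[0,0,0.003,0,0,0,0.05],[0,0,0,0,0,0,0.05],[0,0,0,0,0,0,0.05],[0,0,0,0,0,0,0.05],[0,0,0,0,0,0,0.05]]]'

```text
t: 29.15
tool_pos: [0.4725, -0.3145, 0.026]
orientation: [[0.997, -0.076, 0.001], [-0.076, -0.997, -0.001], [0.001, 0.001, -1.0]]
wrist_force: [-0.0, -0.4, -1.1]
width: 0.0199
```

>>> jog_arm --steps '[[[0,0,0.001,0,0,0,0.05],[0,0,0.001,0,0,0,0.05],[0,0,0,0,0,0,0.05],[0,0,0,0,0,0,0.05]]]'

```text
t: 29.55
tool_pos: [0.4721, -0.3141, 0.0232]
orientation: [[0.997, -0.076, -0.0], [-0.076, -0.997, 0.0], [-0.0, -0.0, -1.0]]
wrist_force: [0.2, 0.8, 0.0]
width: 0.0202
```

>>> jog_arm --steps '[[[0,0,0.001,0,0,0,0.05],[0,0,0,0,0,0,0.05],[0,0,0,0,0,0,0.05]]]'

```text
t: 29.85
tool_pos: [0.4721, -0.3141, 0.0222]
orientation: [[0.997, -0.076, -0.0], [-0.076, -0.997, 0.0], [-0.0, -0.0, -1.0]]
wrist_force: [0.1, 1.0, -0.9]
width: 0.0199
```

>>> jog_arm --steps '[[[0,0,0.0008,0,0,0,0.05],[0,0,0,0,0,0,0.05]]]'

```text
t: 30.05
tool_pos: [0.4722, -0.3142, 0.0218]
orientation: [[0.997, -0.076, 0.0], [-0.076, -0.997, -0.0], [0.0, 0.0, -1.0]]
wrist_force: [-0.4, 0.9, 3.1]
width: 0.0197
```

Contact at the predicted height. Release and rise.

>>> jog_arm --steps '[[[0,0,0,0,0,0,0.3],[0,0,0,0,0,0,0.45],[0,0,0,0,0,0,0.45],[0,0,0,0,0,0,0.45],[0,0,-0.02,0,0,0,0.45],[0,0,-0.04,0,0,0,0.45],[0,0,-0.04,0,0,0,0.45],[0,0,-0.04,0,0,0,0.45],[0,-0.04,-0.02,0,0,0,0.45],[0,-0.04,-0.02,0,0,0,0.45],[0,0,0,0,0,0,0.45],[0,0,0,0,0,0,0.45]]]'

```text
t: 31.25
tool_pos: [0.4785, -0.234, 0.2021]
orientation: [[0.997, -0.074, 0.001], [-0.074, -0.997, -0.001], [0.001, 0.001, -1.0]]
wrist_force: [-0.1, -0.3, -0.6]
width: 0.0384
```

```bash
python3 - <<'E'
from h import *
C=cam("wrist")
for a,c,m in blobs(C[0],(105,120,60),(125,255,255),300):
    ys,xs=np.where(m); rc=cv2.minAreaRect(plane(C,np.c_[xs,ys],.04)[:,:2].astype(np.float32)); print(a,c.round(),np.array(rc[0]).round(4),np.array(rc[1]).round(4),rc[2])
S=cam("side"); c2=cv2.resize(S[0][110:330,190:440],(455,400))
cv2.imwrite("pics/end.png",np.hstack([C[0][90:290,140:485].repeat(1,0) if 0 else cv2.resize(C[0][100:290,140:470],(345,400)),c2]))
print(r.get_obs()["wrist_force"].round(1))
E
```

```text
1454 [415. 187.] [ 0.4626 -0.3134] [0.021  0.0613] 85.50498962402344
1717 [249. 187.] [ 0.4741 -0.1659] [0.026  0.0586] 85.4728012084961
2278 [333. 190.] [ 0.4662 -0.2397] [0.0313 0.0634] 85.77291870117188
1287 [165. 187.] [ 0.4805 -0.0919] [0.0267 0.0427] 85.77814483642578
[-0.7 -0.8 -1. ]
```

View pics/end.png

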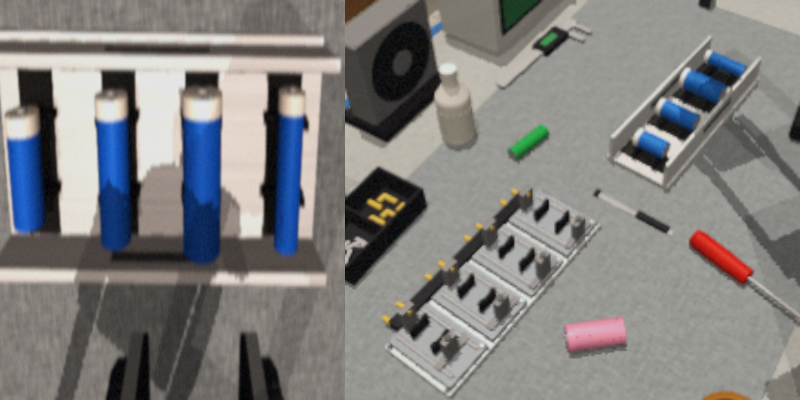

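All four cells lie in their bays in the order short, medium, large, slim. The rings face away from the arm, the deck is empty, and the gripper is clear and above the rack. Handing in.

```bash
python3 -c "
from cell import r
print(r.finish_job())"
```

```text
the job is handed in; nothing more can be done
None
```

I moved the four cells one by one from the deck into the rack, keeping the left-to-right order: short, medium, large, slim. I then handed the job in at about 31 s. The green and pink look-alikes were left alone.

**Setting down:** each cell was lowered slowly until it touched the saddles within about 0.3 mm of the expected height. Contact forces were 3–14 N. No cell was dropped.

**Last pictures:** each cell lies in its own bay, aligned with the rack (yaw about -4.4°) and with its white ring away from the arm. Across the bays they sit within about 1 mm.

**Centring:** short, medium and large measured within about 1 mm of the middle between the end plates. For the slim cell I did not repeat that measurement after release. I relied on where the gripper set it down and on the blue outline in the last picture, which fit the bay centre.

**Disagreements:** the measured tool position varied by 1–2 mm between readings. Two estimates of where the held cells sat in the gripper differed by a similar amount. No check failed.

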